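# Charge the tumbling hopper by its tip-up tray and pin the lid with the R-clip

## Task

Charge the tumbling hopper: first set every steel adapter body that is on the bench into the tip-up tray, then tip the tray so that they all drop into the hopper, and lower the tray level again. Then swing the blue lid right down and lock it with the red-handled R-clip: push its straight leg through the cross hole of the stud that stands up through the lid's slot, until the bow springs over the stud, and let go. Leave the knob weight where it stands.

Things in the scene. Friction and masses are not known exactly. Their poses are not given: they have to be found in the camera images.
- station: Grey base plate with an open steel hopper, tray and lid; fixed, its place and yaw vary. Origin: on the bench (z 0) under the hopper's centre; at yaw 0 x points away from the robot, y to its left. Hopper 166 x 140 mm (x by y), 5 mm walls, rim at z 120 mm. The tray is hinged on the +y rim, the lid on the +x rim; the stud stands 87 mm in -y from the centre.
- hopper_floor (a point): centre of the hopper's inner floor, 12 mm above the bench; the inside is 156 (x) by 130 (y) mm and 108 mm deep.
- tray (a joint): tip-up tray, rad: 0 = level (rests on its frame), grows as the outer (+y) end is lifted, to 1.35 at its stop. Hinge parallel to station x through point tray_hinge. It falls back level if let go, damped only by a little friction. Weighs 0.35 kg. Adapters slide off into the hopper at about 0.8 to 1.2 rad.
- tray_hinge (a point): middle of the tray's hinge line, 72 mm in +y from the hopper's centre and 124 mm above the bench.
- tray_floor (a point): centre of the tray's floor (top face), moves with the tray: z is the floor's normal. Inside 146 mm along x, 122 mm along y; walls 32 mm high above the floor on three sides, open towards the hopper.
- tray_handle (a point): middle of the tray's handle, a round dark bar 10 mm in diameter and 76 mm long, parallel to station x, on the outer end of the tray: 156 mm from the hinge line and 46 mm above it when level, 30 mm outside the tray's end wall. Can be pinched from above across the bar at every angle; the bar turns between the fingers.
- lid (a joint): blue hinged lid, rad: 0 = shut, about 1.57 upright, stop at 1.75. Starts open, stays where it is left (stiff hinge, about 0.28 N m). Push it on its outer face, which looks to station +x when upright, near the free edge. The hinge line is parallel to station y through point lid_hinge.
- lid_hinge (a point): middle of the lid's hinge line, 86 mm in +x from the hopper's centre and 121 mm above the bench.
- lid_edge (a point): middle of the lid's free edge, 170 mm from the hinge line; the lid is 6 mm thick and 136 mm wide. On its -y side it has a 60 mm wide tongue whose slot passes over the stud; the shut lid's top face lies 127 mm above the bench.
- stud_hole (a point): centre of the 10 mm wide, 10 mm high cross hole through the upright steel stud (22 mm in diameter); the hole runs along station x, 144 mm above the bench; the stud's top is 160 mm above the bench. When the lid is shut the hole lies 17 mm above the lid's tongue.
- clip: R-clip with red grip, 124 mm long, loose, 0.12 kg, lying flat. Origin: front face of the grip, underside. Straight leg: 6 mm wire along +x at local z 3 mm, tip (last 10 mm tapered) 88 mm from the origin. Grip: x -36 to 0 mm, 22 mm wide (y), 22 mm high, on a 46 mm wide, 3 mm thick foot. The sprung bow leg is on the +y side, flaring out to y 25 mm at x 76 mm.
- clip_grip (a point): centre of the red grip, 18 mm behind the clip's origin and 12 mm above its underside.
- clip_seat (a point): point on the axis of the clip's straight leg, 45 mm ahead of the origin, at the centre of the bow's curve: it lies at the stud_hole when the clip is fully home. The bow must open by about 0.1 rad on the way, which takes a push of about 5 to 12 N along the leg; then it snaps in behind.
- clip_bow (a joint): opening of the clip's bow leg, rad: 0 = relaxed, about 0.1 while it rides over the stud, under 0.09 (near 0) again once it has sprung over.
- adapter0: stainless adapter body, 0.13 kg: a hexagon 36 mm across the flats (41 mm across the corners) and 36 mm high, with a round brass-coloured spigot 24 mm in diameter and 24 mm high on top; 60 mm high over all. Origin: centre of the hexagon's underside; z runs along the spigot. Stands upright on the bench at the start; may be absent.
- adapter1: stainless adapter body, 0.13 kg: a hexagon 36 mm across the flats (41 mm across the corners) and 36 mm high, with a round brass-coloured spigot 24 mm in diameter and 24 mm high on top; 60 mm high over all. Origin: centre of the hexagon's underside; z runs along the spigot. Stands upright on the bench at the start; may be absent.
- adapter2: stainless adapter body, 0.13 kg: a hexagon 36 mm across the flats (41 mm across the corners) and 36 mm high, with a round brass-coloured spigot 24 mm in diameter and 24 mm high on top; 60 mm high over all. Origin: centre of the hexagon's underside; z runs along the spigot. Stands upright on the bench at the start; may be absent.
- adapter3: stainless adapter body, 0.13 kg: a hexagon 36 mm across the flats (41 mm across the corners) and 36 mm high, with a round brass-coloured spigot 24 mm in diameter and 24 mm high on top; 60 mm high over all. Origin: centre of the hexagon's underside; z runs along the spigot. Stands upright on the bench at the start; may be absent.
- knob_weight: brass-coloured knob weight, 36 mm in diameter, 46 mm high, a bystander to be left alone. Origin: centre of its underside. (Not listed: a lapping machine 380 mm high fills the bench beyond y = 0.5 m on the left, from x = 0.42 m on; keep the arm clear of it.)

How it is judged:
On the way, in this order (a step that is already met when the one before it is completed fails the run):
1. every adapter body lies or stands in the level tray (x of adapter0 in the frame of tray_floor between -0.076 and 0.076 m and y of adapter0 in the frame of tray_floor between -0.064 and 0.064 m and z of adapter0 in the frame of tray_floor between -0.012 and 0.07 m and x of adapter1 in the frame of tray_floor between -0.076 and 0.076 m and y of adapter1 in the frame of tray_floor between -0.064 and 0.064 m and z of adapter1 in the frame of tray_floor between -0.012 and 0.07 m and x of adapter2 in the frame of tray_floor between -0.076 and 0.076 m and y of adapter2 in the frame of tray_floor between -0.064 and 0.064 m and z of adapter2 in the frame of tray_floor between -0.012 and 0.07 m and x of adapter3 in the frame of tray_floor between -0.076 and 0.076 m and y of adapter3 in the frame of tray_floor between -0.064 and 0.064 m and z of adapter3 in the frame of tray_floor between -0.012 and 0.07 m and value of joint tray below 0.1 rad), for 0.2 s.
2. the tray is tipped up (value of joint tray above 0.7 rad), for 0.1 s.
3. every adapter body is in the hopper and the tray is level again (x of adapter0 in the frame of hopper_floor between -0.08 and 0.08 m and y of adapter0 in the frame of hopper_floor between -0.067 and 0.067 m and z of adapter0 in the frame of hopper_floor between -0.012 and 0.106 m and x of adapter1 in the frame of hopper_floor between -0.08 and 0.08 m and y of adapter1 in the frame of hopper_floor between -0.067 and 0.067 m and z of adapter1 in the frame of hopper_floor between -0.012 and 0.106 m and x of adapter2 in the frame of hopper_floor between -0.08 and 0.08 m and y of adapter2 in the frame of hopper_floor between -0.067 and 0.067 m and z of adapter2 in the frame of hopper_floor between -0.012 and 0.106 m and x of adapter3 in the frame of hopper_floor between -0.08 and 0.08 m and y of adapter3 in the frame of hopper_floor between -0.067 and 0.067 m and z of adapter3 in the frame of hopper_floor between -0.012 and 0.106 m and value of joint tray below 0.1 rad), for 0.2 s.
4. the lid is shut (value of joint lid below 0.08 rad), for 0.2 s.
At the end, for the whole second after the job is handed in: Every adapter body inside the hopper, tray level (< 0.1 rad), lid shut (< 0.08 rad), clip_seat within 6 mm of stud_hole with the leg along the hole (0.4 rad), the bow beside the stud (clip flat within 0.9 rad) and sprung back (< 0.09 rad), all at rest (all of step 3 and value of joint lid below 0.08 rad and distance between clip_seat and stud_hole below 0.006 m and angle between the x axis of clip and the x axis of station, either way round below 0.4 rad and angle between the z axis of clip and the z axis of station, either way round below 0.9 rad and value of joint clip_bow below 0.09 rad and linear speed of clip below 0.02 m/s and linear speed of each of adapter0, adapter1, adapter2, adapter3 below 0.03 m/s); the robot touches nothing.
It fails at once if the knob weight is moved by more than 40 mm (distance of knob_weight from where it was at the start of the episode above 0.04 m).
Of adapter0, adapter1, adapter2, adapter3 only 2 to 4 are there at a start; the rules pass over those that are not, and their reading is None.
At some moment in a run one of clip may be knocked a few centimetres aside while the robot is not near it.
Once in a run the grip may slacken for a moment while it holds something.
It also fails if it takes over 210 s, if anything falls off the work surface, if the arm or the gripper's body presses on something with over 40 N, if the wrist force passes 120 N, or if a joint passes its speed limit or range.

## Robot

A 6-joint arm with a two-finger parallel gripper is mounted at the origin on a cart in front of the work surface, level with it; the furniture and walls round the work are solid. World frame = base frame: x ahead of the robot, y to its left, z up, the work surface at z = 0. Lengths are in m, angles in rad, forces in N, time in s.
With the tool pointing down it reaches from about 0.35 to 0.975 m from the base axis. Payload 4.9 kg.
Tool frame: the origin (TCP) lies on the centre line of the jaws, within the pads' length; the fingertips stand manip.tcp_to_tips ahead of it and the grasp point (between the pads) is the TCP (manip.tcp_to_tips is the distance from the TCP to the fingertips, in m); y points along the fingers, z is the direction in which the jaws open and shut, and the axes are right-handed (so a half turn about y gives the same grasp; the last joint's range is limited). The gripper opens to 85 mm and grips with 20 to 120 N. Pads are 22 mm wide; open, the fingers measure 114 mm over their backs; the gripper's body (76 mm by 85 mm) begins 54 mm behind the grasp point. The pads swing forward as they close: fully open they stand 13 mm farther back than shut.
Start: joints at [-1.349, 0.053, 1.613, -0, 1.476, -0.119], TCP at [0.209, -0.589, 0.25] pointing down, gripper open.
Joint ranges: [-3.01, 3.01], [-1.01, 2.22], [0.06, 2.58], [-1.02, 4.17], [0.09, 2.62], [-3.14, 3.14]. Speed limits (rad/s): [2.57, 2.57, 3.14, 3.14, 3.14, 3.14].

## Interface

Orientations are given as a unit quaternion [w, x, y, z].
In Python, from plant import manip gives the robot as it stands.
- The arm moves only by the tool apply_moves, never from a script. Its argument "moves" is a list of rows, each a list of 7 numbers: the gripper's target within -1 to 1 (shut at 1, half-way at 0, fully open at -1), then the shift along the tool's x, y, z in mm, then the turn, a rotation vector about the tool's x, y, z in degrees. A call has 1 to 20 rows; each row shifts and turns the commanded pose from where the row before left it, along the tool's axes as they then stand; what a row does not reach is not made up. A row lasts 1/10 s, in which the tool goes at most 50 mm and 8.59 degrees, less where a joint would pass 70% of its speed; a pose out of reach is approached as far as the arm can. A call with a gripper value outside its range is refused whole. The fingers move at their own pace and stop on an object; the grip force is fixed at half the most. Time passes only in rows, so rows that do not move let the fingers close. It gives the time, the measured TCP pose, the force and the opening at its end, in the units of the state.
- manip.state(): the state, without advancing time (a new reading comes with each control period).
- manip.grab_frame(name): name is "scene" or "side" or "wrist"; returns the picture (480x640x3 uint8, blue, green, red); there is no depth.
- manip.calibration(name): a dict with "mtx" (3x3 intrinsics, pixels), "T" (4x4, takes a point from camera to world coordinates); the wrist camera has in their place "T_tool_cam" (4x4, takes a point from camera to tool coordinates, whose origin is the TCP and whose axes are the tool frame's). Camera axes: x right, y down, z forward; pixel columns grow to the right and rows downward; lengths in m; the calibration is good to about 2 mm. A picture is of the moment at which its call begins: read the wrist's pose just before it. calibration takes no time and is no camera call.
- manip.job_done(): hands the job in, once; it reports no verdict.
The state is a dict: "time": time; "joint_pos": joint angles; "joint_vel": joint speeds; "joint_efforts": joint torques, N m; "tool_pos": TCP position; "tool_rot": TCP orientation; "contact_force": force on the tool from outside, world axes, zero at the start; "ft_torque": the same for the moment, N m; "gripper_width": opening from 0.0 (shut) to 1.0 (fully open).
Only numpy, scipy, OpenCV 4.12 (cv2) and the standard library are available. Lean on these libraries where they do the work, as an engineer would, in place of code of your own. Each camera call takes 0.05 s, during which the arm holds its last target. There are 200 camera calls.

## Working session

There is one attempt and no reset: what is moved stays moved. The work goes in short steps, Python scripts to look and compute and a tool call to move; the robot and the scene stay as the last step left them, time stands still between calls to the robot, and variables do not carry over. Pictures are saved under pics/ and viewed, about 12 in all and at most 16, crops included, and the job is handed in when it is done.

Besides the shell and the picture viewer there is one more tool, called after "Call:" as name(argument=value, ...) on one line, values as JSON. apply_moves: Moves the arm, as the interface text tells. Its arguments: {"type":"object","properties":{"moves":{"type":"array","items":{"type":"array","items":{"type":"number"}}}},"required":["moves"]}

```bash
ls; mkdir -p pics; python3 - <<'E'
from plant import manip
import cv2,numpy as np
print(manip.state(), manip.tcp_to_tips)
for n in("scene","side"):
    cv2.imwrite(f"pics/{n}0.png",manip.grab_frame(n)); c=manip.calibration(n); print(n,np.round(c["mtx"],1).tolist(),np.round(c["T"],3).tolist())
print(manip.calibration("wrist"))
E
```

```text
pics
{'time': 0.0, 'joint_pos': array([-1.34896905e+00,  5.33773729e-02,  1.61428483e+00, -1.93597795e-05,
        1.47597912e+00, -1.19040123e-01]), 'joint_vel': array([-0.00121924,  0.00051149,  0.0004968 ,  0.00046743,  0.00039122,
       -0.00022348]), 'joint_efforts': array([-9.83018595e-05, -3.93685305e+01, -3.70175064e+01, -2.67495977e-05,
        7.05239800e-03,  3.13711084e-06]), 'tool_pos': array([ 0.20878494, -0.58848527,  0.24905573]), 'tool_rot': array([ 0.1198888 , -0.11997682,  0.69758426, -0.69613824]), 'contact_force': array([-0.00052594,  0.14582676,  0.21310988]), 'ft_torque': array([ 0.01258102,  0.01666793, -0.03131827]), 'gripper_width': 1.003861111541068} 0.019
scene [[441.7, 0.0, 318.9], [0.0, 441.7, 246.9], [0.0, 0.0, 1.0]] [[-0.737, -0.423, 0.527, 0.062], [-0.676, 0.457, -0.578, 0.742], [0.004, -0.782, -0.623, 0.725], [0.0, 0.0, 0.0, 1.0]]
side [[446.5, 0.0, 311.6], [0.0, 446.5, 243.5], [0.0, 0.0, 1.0]] [[-0.87, -0.248, 0.427, 0.168], [-0.493, 0.397, -0.774, 0.871], [0.023, -0.884, -0.467, 0.551], [0.0, 0.0, 0.0, 1.0]]
{'mtx': array([[414.42280678,   0.        , 319.8308705 ],
       [  0.        , 414.42280678, 244.33331103],
       [  0.        ,   0.        ,   1.        ]]), 'T_tool_cam': array([[-2.61427810e-04,  9.54625558e-01,  2.97808623e-01,
        -7.55493954e-02],
       [ 1.06366133e-03, -2.97808200e-01,  9.54625133e-01,
        -1.24151129e-01],
       [ 9.99999400e-01,  5.66333074e-04, -9.37542944e-04,
        -2.07536060e-04],
       [ 0.00000000e+00,  0.00000000e+00,  0.00000000e+00,
         1.00000000e+00]])}
```

View pics/scene0.png

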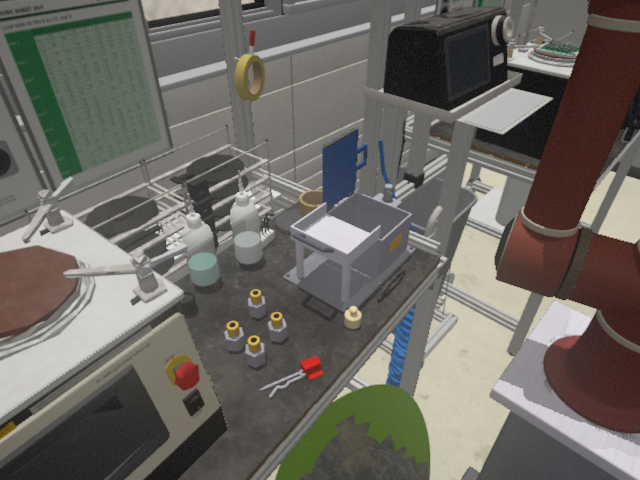

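View pics/side0.png

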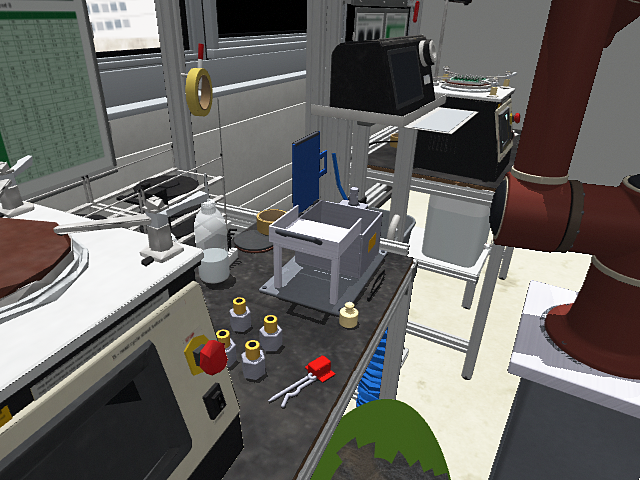

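The scene view shows four adapters, with spigot tops near (257,293), (277,318), (234,326) and (255,342). The clip grip is at (312,369), the knob weight at (353,318) and the station around (355,245). I'll zoom on the station and take a first set of positions.

```bash
cat > h.py <<'E'
import numpy as np,cv2
from scipy.spatial.transform import Rotation as R
from plant import manip
def toolT(s):
    w,x,y,z=s["tool_rot"];T=np.eye(4);T[:3,:3]=R.from_quat([x,y,z,w]).as_matrix();T[:3,3]=s["tool_pos"];return T
def camT(n,s=None):
    c=manip.calibration(n)
    return (c["T"] if n!="wrist" else toolT(s)@c["T_tool_cam"]),c["mtx"]
def ray(TK,px):
    T,K=TK;d=T[:3,:3]@np.linalg.inv(K)@[px[0],px[1],1];return T[:3,3],d/np.linalg.norm(d)
def onz(TK,px,z):
    o,d=ray(TK,px);return o+d*(z-o[2])/d[2]
def tri(rs):
    A=0;b=0
    for o,d in rs:
        P=np.eye(3)-np.outer(d,d);A=A+P;b=b+P@o
    p=np.linalg.solve(A,b);return p,[round(1e3*np.linalg.norm((np.eye(3)-np.outer(d,d))@(p-o)),1) for o,d in rs]
def proj(TK,p):
    T,K=TK;q=np.linalg.inv(T)@np.r_[p,1];u=K@q[:3];return u[:2]/u[2]
def blobs(img,lo,hi,amin=20):
    m=cv2.inRange(cv2.cvtColor(img,cv2.COLOR_BGR2HSV),lo,hi)
    n,l,st,c=cv2.connectedComponentsWithStats(m);return [(st[i].tolist(),c[i].round(1).tolist()) for i in range(1,n) if st[i][4]>=amin]
E
python3 - <<'E'
from h import *
ims=[]
for n in("scene","side"):
    im=cv2.imread(f"pics/{n}0.png");TK=camT(n)
    print(n)
    for st,c in blobs(im,(15,110,90),(32,255,255),15):
        if 180<c[0]<400 and c[1]>220: print("br",st,c,onz(TK,c,.052).round(3))
    for st,c in blobs(im,(0,150,120),(8,255,255),60)+blobs(im,(172,150,120),(180,255,255),60): print("red",st,c,onz(TK,c,.015).round(3))
a=cv2.imread("pics/scene0.png")[120:315,270:430];b=cv2.imread("pics/side0.png")[120:315,245:405]
im=np.hstack([cv2.resize(x,None,fx=2.5,fy=3,interpolation=cv2.INTER_CUBIC) for x in(a,b)])
cv2.imwrite("pics/st.png",im)
E
```

```text
scene
br [390, 234, 12, 19, 90] [395.3, 242.9] [ 0.503 -0.023  0.052]
br [250, 289, 11, 15, 126] [255.5, 296.0] [0.617 0.334 0.052]
br [270, 312, 13, 16, 140] [276.2, 319.2] [0.536 0.349 0.052]
br [226, 320, 13, 17, 153] [232.7, 328.3] [0.582 0.424 0.052]
br [247, 335, 13, 17, 156] [253.7, 343.4] [0.523 0.421 0.052]
red [300, 356, 21, 15, 186] [310.0, 362.6] [0.432 0.36  0.015]
red [175, 362, 22, 19, 182] [184.1, 369.7] [0.597 0.535 0.015]
red [308, 369, 16, 11, 93] [315.2, 374.2] [0.406 0.373 0.015]
side
br [257, 211, 17, 24, 134] [263.6, 225.3] [0.778 0.022 0.052]
br [368, 233, 8, 20, 83] [371.5, 242.2] [ 0.504 -0.039  0.052]
br [233, 297, 13, 17, 168] [239.0, 305.7] [0.616 0.334 0.052]
br [264, 315, 14, 18, 186] [270.1, 323.9] [0.535 0.349 0.052]
br [216, 329, 14, 19, 147] [223.5, 337.3] [0.583 0.42  0.052]
br [184, 334, 25, 42, 441] [194.0, 352.8] [0.599 0.475 0.052]
br [245, 340, 15, 20, 220] [252.1, 350.1] [0.522 0.421 0.052]
red [509, 172, 22, 21, 111] [516.4, 183.5] [ 0.265 -0.8    0.015]
red [548, 303, 25, 12, 163] [560.4, 309.5] [ 0.081 -0.037  0.015]
red [200, 340, 21, 25, 201] [208.9, 349.0] [0.615 0.424 0.015]
red [305, 355, 26, 16, 214] [318.2, 362.8] [0.433 0.356 0.015]
red [318, 370, 17, 12, 95] [326.1, 375.7] [0.407 0.375 0.015]
```

View pics/st.png

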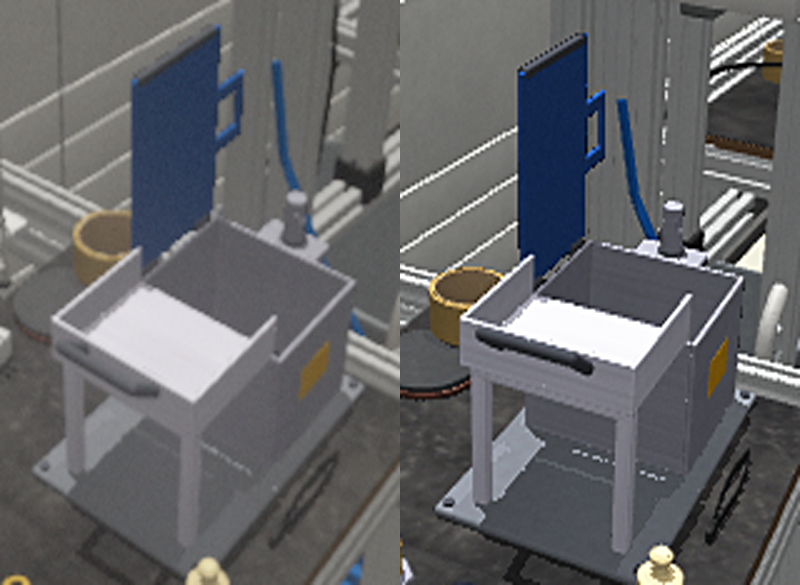

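The station zoom shows the stud at crop (296,195) and (673,205), the right rim corner at (352,283) and (742,277), the dark handle on the tray's outer end, and the lid upright. Next I triangulate those.

```bash
python3 - <<'E'
from h import *
P={"studtop":((296,195),(673,203)),"rim--":((353,284),(742,278)),"h1":((62,345),(482,338)),"h2":((152,388),(588,368)),"lid1":((133,78),(518,70)),"lid2":((219,28),(586,36)),"tr1":((53,322),(462,317)),"tr2":((194,405),(632,390))}
# model, station frame (approx)
M={"studtop":(0,-87,160),"rim--":(-83,-70,120),"h1":(38,228,170),"h2":(-38,228,170)}
A=[];B=[]
for k,(a,b) in P.items():
    r=[ray(camT("scene"),(270+a[0]/2.5,120+a[1]/3)),ray(camT("side"),(245+(b[0]-400)/2.5,120+b[1]/3))]
    p,e=tri(r);print(k,p.round(3),e)
    if k in M:A.append(p);B.append(np.array(M[k])/1e3)
A=np.array(A);B=np.array(B)
a=A[:,:2]-A[:,:2].mean(0);b=B[:,:2]-B[:,:2].mean(0)
yaw=np.arctan2((b[:,0]*a[:,1]-b[:,1]*a[:,0]).sum(),(b*a).sum());c,s=np.cos(yaw),np.sin(yaw);Rz=np.array([[c,-s],[s,c]])
t=A[:,:2].mean(0)-Rz@B[:,:2].mean(0);print("yaw",yaw,"t",t,"res",(A[:,:2]-B[:,:2]@Rz.T-t).round(4).tolist(),(A[:,2]-B[:,2]).round(4))
# clip
s=cv2.imread("pics/scene0.png")[340:410,245:335];d=cv2.imread("pics/side0.png")[345:415,255:345]
cv2.imwrite("pics/clip.png",np.hstack([cv2.resize(x,None,fx=4,fy=4,interpolation=cv2.INTER_CUBIC) for x in(s,d)]))
E
```

```text
studtop [ 0.574 -0.073  0.167] [np.float64(0.1), np.float64(0.1)]
rim-- [ 0.491 -0.057  0.126] [np.float64(0.7), np.float64(0.7)]
h1 [0.597 0.229 0.167] [np.float64(1.0), np.float64(1.0)]
h2 [0.518 0.204 0.157] [np.float64(1.5), np.float64(1.5)]
lid1 [0.659 0.075 0.296] [np.float64(0.5), np.float64(0.5)]
lid2 [ 0.66  -0.047  0.295] [np.float64(0.4), np.float64(0.4)]
tr1 [0.623 0.216 0.168] [np.float64(0.9), np.float64(0.9)]
tr2 [0.495 0.175 0.135] [np.float64(3.0), np.float64(3.0)]
yaw 0.054074223320649414 t [0.56996472 0.00217922] res [[-0.0004, 0.0114], [0.0006, 0.015], [0.0017, -0.0029], [-0.0019, -0.0235]] [ 0.0069  0.0058 -0.0031 -0.0132]
```

View pics/clip.png

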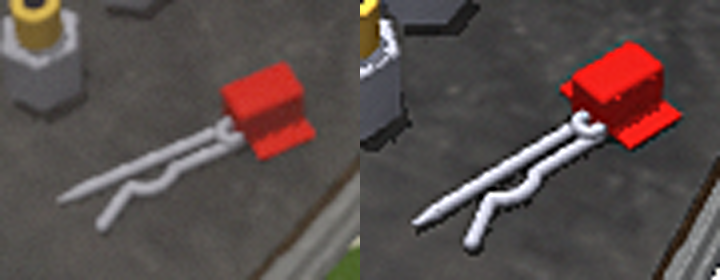

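```bash
python3 - <<'E'
from h import *
P={"studtop":((296,195),(673,203),.16),"rim--":((353,284),(742,278),.12),"h1":((62,345),(482,338),.17),"h2":((152,388),(588,368),.17)}
for k,(a,b,z) in P.items():
    print(k,onz(camT("scene"),(270+a[0]/2.5,120+a[1]/3),z).round(3),onz(camT("side"),(245+(b[0]-400)/2.5,120+b[1]/3),z).round(3))
for k,a,b,z in (("tip",(62,199),(417,222),.003),("legroot",(235,135),(590,128),.003),("bowtip",(102,226),(472,243),.004)):
    print(k,onz(camT("scene"),(245+a[0]/4,340+a[1]/4),z).round(3),onz(camT("side"),(255+(b[0]-360)/4,345+b[1]/4),z).round(3))
T=toolT(manip.state());print(T.round(3))
im=cv2.imread("pics/scene0.png");print([ (st,c,onz(camT("scene"),c,.02).round(3)) for st,c in blobs(im,(18,40,150),(35,150,255),40) if 330<c[0]<380 and c[1]>290])
E
```

```text
studtop [ 0.581 -0.083  0.16 ] [ 0.581 -0.09   0.16 ]
rim-- [ 0.495 -0.064  0.12 ] [ 0.497 -0.071  0.12 ]
h1 [0.596 0.231 0.17 ] [0.593 0.235 0.17 ]
h2 [0.509 0.216 0.17 ] [0.504 0.228 0.17 ]
tip [0.464 0.461 0.003] [0.464 0.458 0.003]
legroot [0.429 0.381 0.003] [0.431 0.379 0.003]
bowtip [0.439 0.458 0.004] [0.44  0.456 0.004]
[[-0.943 -0.     0.334  0.209]
 [-0.334  0.002 -0.943 -0.589]
 [-0.    -1.    -0.002  0.249]
 [ 0.     0.     0.     1.   ]]
[([344, 306, 18, 16, 186], [352.7, 313.9], array([0.449, 0.209, 0.02 ]))]
```

Call:
apply_moves(moves=[[-0.2,0,-30,0,0,-8.45,0],[-0.2,0,-30,0,0,-8.45,0],[-0.2,0,0,0,0,-8.45,0],[-0.2,0,0,0,0,-8.45,0],[-0.2,0,0,0,0,-8.45,0],[-0.2,0,0,0,0,-8.45,0],[-0.2,0,0,0,0,-8.45,0],[-0.2,0,0,0,0,-8.45,0],[-0.2,0,0,0,0,-8.45,0],[-0.2,0,0,0,0,-8.45,0],[-0.2,0,0,0,0,-8.45,0],[-0.2,0,0,0,0,-8.45,0],[-0.2,0,0,0,0,-8.45,0],[-0.2,0,0,0,0,-8.45,0],[-0.2,0,0,0,0,-8.45,0],[-0.2,0,0,0,0,-8.45,0],[-0.2,0,0,0,0,-8.45,0],[-0.2,0,0,0,0,-8.45,0],[-0.2,0,0,0,0,-8.45,0],[-0.2,0,0,0,0,0,0]])

```text
time: 2.1
tool_pos: [0.2088, -0.5888, 0.3096]
tool_rot: [0.707, -0.707, -0.0, 0.0]
contact_force: [0.7, 0.1, -0.5]
gripper_width: 0.601
```

Call:
apply_moves(moves=[[-0.2,20,0,45,0,0,0],[-0.2,20,0,45,0,0,0],[-0.2,20,0,45,0,0,0],[-0.2,20,0,45,0,0,0],[-0.2,20,0,45,0,0,0],[-0.2,20,0,45,0,0,0],[-0.2,20,0,45,0,0,0],[-0.2,20,0,45,0,0,0],[-0.2,10,0,45,0,0,0],[-0.2,10,0,45,0,0,0],[-0.2,10,0,45,0,0,0],[-0.2,5,0,45,0,0,0],[-0.2,0,0,45,0,0,0],[-0.2,0,0,45,0,0,0],[-0.2,0,0,45,0,0,0],[-0.2,0,0,45,0,0,0],[-0.2,0,0,45,0,0,0],[-0.2,0,0,45,0,0,0],[-0.2,0,0,45,0,0,0],[-0.2,0,0,0,0,0,0]])

```text
time: 4.1
tool_pos: [0.4016, 0.2701, 0.3096]
tool_rot: [0.707, -0.707, -0.001, 0.002]
contact_force: [0.1, -0.9, 0.7]
gripper_width: 0.595
```

```bash
python3 - <<'E'
from h import *
s=manip.state();im=manip.grab_frame("wrist");cv2.imwrite("pics/w0.png",im);TK=camT("wrist",s)
for st,c in blobs(im,(15,110,90),(32,255,255),60): print("br",st,c,onz(TK,c,.052).round(3))
for p in [(.617,.334,.06),(.536,.349,.06),(.582,.422,.06),(.522,.421,.06),(.551,.228,.17)]: print(proj(TK,p).round(0))
E
```

```text
br [0, 290, 65, 16, 645] [30.5, 297.7] [ 0.501 -0.019  0.052]
br [449, 306, 29, 30, 509] [462.3, 319.8] [0.524 0.417 0.052]
br [381, 318, 8, 27, 163] [384.9, 330.5] [0.537 0.339 0.052]
br [452, 356, 23, 22, 124] [463.8, 363.9] [0.576 0.424 0.052]
br [364, 394, 22, 20, 251] [374.5, 403.3] [0.626 0.332 0.052]
[378. 401.]
[396. 334.]
[463. 373.]
[469. 322.]
[264. 423.]
```

View pics/w0.png

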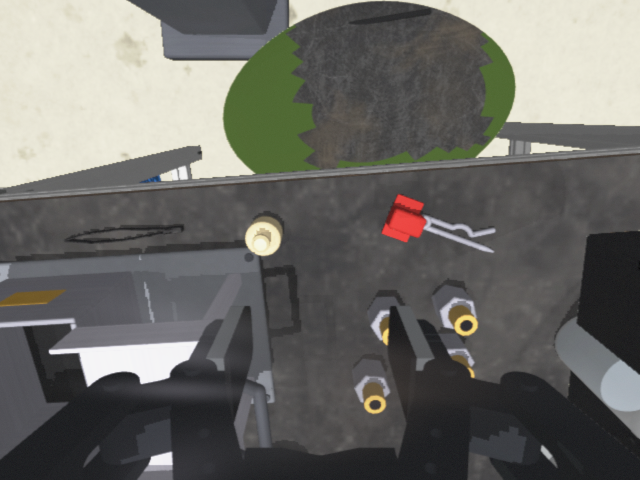

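The wrist view agrees with the estimates: spigot D appears at (466,326) against (469,322) predicted, and A at (375,404) against (378,401). I'll pick D first.

Call:
apply_moves(moves=[[-0.2,40,0,45,0,0,0],[-0.2,40,0,45,0,0,0],[-0.2,40,40,45,0,0,0],[-0.2,0,48,16,0,0,0],[-0.2,0,48,0,0,0,0],[-0.2,0,48,0,0,0,0],[-0.2,0,40,0,0,0,0],[-0.2,0,28,0,0,0,0],[-0.2,0,0,0,0,0,0],[1,0,0,0,0,0,0],[1,0,0,0,0,0,0],[1,0,0,0,0,0,0],[1,0,0,0,0,0,0],[1,0,0,0,0,0,0],[1,0,-10,0,0,0,0],[1,0,-20,0,0,0,0]])

```text
time: 5.75
tool_pos: [0.4955, 0.3874, 0.1001]
tool_rot: [-0.706, 0.708, -0.001, -0.002]
contact_force: [0.0, -0.5, -0.7]
gripper_width: 0.001
```

Call:
apply_moves(moves=[[-0.2,0,0,0,0,0,0],[-0.2,13,0,17,0,0,0],[-0.2,13.5,0,17,0,0,0],[-0.2,0,0,0,0,0,0],[-0.2,0,0,0,0,0,0],[-0.2,0,20,0,0,0,0],[-0.2,0,22,0,0,0,0],[-0.2,0,0,0,0,0,0],[1,0,0,0,0,0,0],[1,0,0,0,0,0,0],[1,0,0,0,0,0,0],[1,0,0,0,0,0,0],[1,0,0,0,0,0,0],[1,0,-10,0,0,0,0]])

```text
time: 7.15
tool_pos: [0.5222, 0.4214, 0.0681]
tool_rot: [-0.707, 0.708, -0.0, -0.001]
contact_force: [0.3, -0.4, -1.5]
gripper_width: 0.254
```

Call:
apply_moves(moves=[[1,0,-46,0,0,0,0],[1,0,-46,0,0,0,0],[1,0,-46,0,0,0,0],[1,0,-44,0,0,0,0],[1,0,0,-44,0,0,0],[1,0,0,-44,0,0,0],[1,0,0,-44,0,0,0],[1,2,0,-44,0,0,0],[1,0,0,-44,0,0,0],[1,0,0,-42,0,0,0],[1,0,0,0,0,0,0],[1,0,0,0,0,0,0]])

```text
time: 8.35
tool_pos: [0.5255, 0.1593, 0.2517]
tool_rot: [0.707, -0.707, 0.0, -0.0]
contact_force: [-0.0, -0.0, -1.7]
gripper_width: 0.255
```

```bash
python3 - <<'E'
from h import *
s=manip.state();im=manip.grab_frame("wrist");cv2.imwrite("pics/w1.png",im);np.save("w1T.npy",camT("wrist",s)[0])
E
```

```text
(no output)
```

View pics/w1.png

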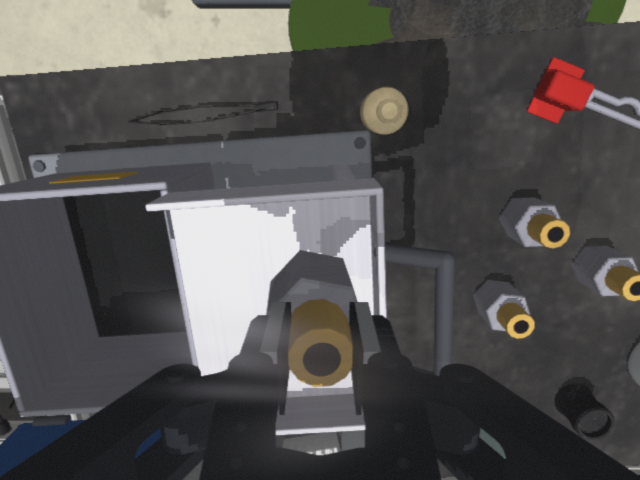

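The wrist view shows adapter D held over the tray, the tray's near wall from (148,207) to (383,188), the handle bar at u≈446, and base-plate screws at (40,165) and (360,143).

```bash
python3 - <<'E'
from h import *
TK=(np.load("w1T.npy"),manip.calibration("wrist")["mtx"])
for n,p,z in [("hole-",(40,165),.008),("hole+",(360,143),.008),("trcorner",(383,188),.158),("trhinge",(149,207),.158),("handle a",(446,262),.17),("handle b",(444,350),.17),("rim-+",(166,188),.12),("wallR a",(380,200),.158),("wallR b",(383,330),.158),("hop inner floor",(100,335),.012)]:
    print(n,onz(TK,p,z).round(4))
E
```

```text
hole- [ 0.4907 -0.0854  0.008 ]
hole+ [0.472  0.1946 0.008 ]
trcorner [0.4855 0.193  0.158 ]
trhinge [0.4956 0.0682 0.158 ]
handle a [0.5227 0.2262 0.17  ]
handle b [0.5757 0.2299 0.17  ]
rim-+ [0.4919 0.0643 0.12  ]
wallR a [0.4919 0.1917 0.158 ]
wallR b [0.5696 0.1968 0.158 ]
hop inner floor [ 0.6561 -0.0571  0.012 ]
```

Call:
apply_moves(moves=[[1,5,20,0,0,0,0],[1,0,30,0,0,0,0],[1,0,10,0,0,0,0],[1,0,3,0,0,0,0],[1,0,3,0,0,0,0],[1,0,0,0,0,0,0]])

```text
time: 9.0
tool_pos: [0.5311, 0.161, 0.1884]
tool_rot: [0.707, -0.707, -0.001, 0.001]
contact_force: [-4.8, -1.7, 8.0]
gripper_width: 0.256
```

Call:
apply_moves(moves=[[0.1,0,0,0,0,0,0],[0.1,0,0,0,0,0,0],[0.1,0,0,0,0,0,0],[0.1,0,-32,0,0,0,0],[-0.2,0,-40,0,0,0,0],[-0.2,10,0,44,0,0,0],[-0.2,10,0,44,0,0,0],[-0.2,10,0,44,0,0,0],[-0.2,10,0,44,0,0,0],[-0.2,11,0,44,0,0,0],[-0.2,0,0,43,0,0,0],[-0.2,0,45,0,0,0,0],[-0.2,0,45,0,0,0,0],[-0.2,0,45,0,0,0,0],[-0.2,0,20,0,0,0,0],[-0.2,0,0,0,0,0,0],[-0.2,0,0,0,0,0,0]])

```text
time: 10.7
tool_pos: [0.5813, 0.4234, 0.1025]
tool_rot: [0.707, -0.707, -0.001, 0.001]
contact_force: [0.5, -0.5, 1.2]
gripper_width: 0.596
```

Call:
apply_moves(moves=[[-0.2,0,22,0,0,0,0],[-0.2,0,22,0,0,0,0],[-0.2,0,0,0,0,0,0],[1,0,0,0,0,0,0],[1,0,0,0,0,0,0],[1,0,0,0,0,0,0],[1,0,0,0,0,0,0],[1,0,0,0,0,0,0],[1,0,-40,0,0,0,0],[1,0,-48,0,0,0,0],[1,0,-48,0,0,0,0],[1,0,-48,0,0,0,0],[1,0,-8,0,0,0,0],[1,3,0,-44,0,0,0],[1,3,0,-44,0,0,0],[1,3,0,-44,0,0,0],[1,3,0,-44,0,0,0],[1,3,0,-44,0,0,0],[1,3,0,-39,0,0,0],[1,0,0,0,0,0,0]])

```text
time: 12.7
tool_pos: [0.5996, 0.1599, 0.2494]
tool_rot: [-0.707, 0.708, -0.002, 0.001]
contact_force: [-0.4, 0.7, -0.9]
gripper_width: 0.255
```

Call:
apply_moves(moves=[[1,0,25,3,0,0,0],[1,0,25,0,0,0,0],[1,0,9,0,0,0,0],[1,0,3,0,0,0,0],[1,0,0,0,0,0,0],[0.1,0,0,0,0,0,0],[0.1,0,0,0,0,0,0],[0.1,0,0,0,0,0,0],[0.1,0,-32,0,0,0,0],[-0.2,0,-40,0,0,0,0],[-0.2,4,0,43,0,0,0],[-0.2,4,0,43,0,0,0],[-0.2,4,0,43,0,0,0],[-0.2,5,0,42,0,0,0],[-0.2,0,45,0,0,0,0],[-0.2,0,45,0,0,0,0],[-0.2,0,45,0,0,0,0],[-0.2,0,10,0,0,0,0],[-0.2,0,0,0,0,0,0],[-0.2,0,0,0,0,0,0]])

```text
time: 14.7
tool_pos: [0.6178, 0.3387, 0.118]
tool_rot: [0.708, -0.707, -0.002, -0.001]
contact_force: [-0.3, 0.1, 1.6]
gripper_width: 0.596
```

Call:
apply_moves(moves=[[-0.2,0,30,-4.5,0,0,0],[-0.2,0,30,0,0,0,0],[-0.2,0,0,0,0,0,0],[1,0,0,0,0,0,0],[1,0,0,0,0,0,0],[1,0,0,0,0,0,0],[1,0,0,0,0,0,0],[1,0,0,0,0,0,0],[1,0,-40,0,0,0,0],[1,0,-48,0,0,0,0],[1,0,-48,0,0,0,0],[1,0,-48,0,0,0,0],[1,0,-8,0,0,0,0],[1,-3,0,-44,0,0,0],[1,-3,0,-44,0,0,0],[1,-3,0,-44,0,0,0],[1,-3,0,-44,0,0,0],[1,-3,0,-44,0,0,0],[1,0,0,-6,0,0,0],[1,0,0,0,0,0,0]])

```text
time: 16.7
tool_pos: [0.6014, 0.1066, 0.2469]
tool_rot: [0.707, -0.707, 0.0, -0.0]
contact_force: [0.3, 0.3, -0.4]
gripper_width: 0.257
```

Call:
apply_moves(moves=[[1,0,25,0,0,0,0],[1,0,24,0,0,0,0],[1,0,8,0,0,0,0],[1,0,3,0,0,0,0],[1,0,0,0,0,0,0],[0.1,0,0,0,0,0,0],[0.1,0,0,0,0,0,0],[0.1,0,0,0,0,0,0],[0.1,0,-32,0,0,0,0],[-0.2,0,-40,0,0,0,0],[-0.2,-13,0,42,0,0,0],[-0.2,-13,0,42,0,0,0],[-0.2,-13,0,42,0,0,0],[-0.2,-13,0,42,0,0,0],[-0.2,-13,0,42,0,0,0],[-0.2,0,40,32,0,0,0],[-0.2,0,45,0,0,0,0],[-0.2,0,45,0,0,0,0],[-0.2,0,10,0,0,0,0],[-0.2,0,0,0,0,0,0]])

```text
time: 18.7
tool_pos: [0.5342, 0.3491, 0.1175]
tool_rot: [-0.706, 0.708, -0.001, -0.003]
contact_force: [-0.1, 0.3, -0.1]
gripper_width: 0.601
```

Last one, B: target slot S4 (.535, .1035), so dz is −246.

Call:
apply_moves(moves=[[-0.2,1,30,0,0,0,0],[-0.2,0,29,0,0,0,0],[-0.2,0,0,0,0,0,0],[1,0,0,0,0,0,0],[1,0,0,0,0,0,0],[1,0,0,0,0,0,0],[1,0,0,0,0,0,0],[1,0,0,0,0,0,0],[1,0,-40,0,0,0,0],[1,0,-48,0,0,0,0],[1,0,-48,0,0,0,0],[1,0,-48,0,0,0,0],[1,0,-8,0,0,0,0],[1,0,0,-44,0,0,0],[1,0,0,-44,0,0,0],[1,0,0,-44,0,0,0],[1,0,0,-44,0,0,0],[1,0,0,-44,0,0,0],[1,0,0,-26,0,0,0],[1,0,0,0,0,0,0]])

```text
time: 20.7
tool_pos: [0.5375, 0.1, 0.2532]
tool_rot: [-0.707, 0.707, -0.001, 0.001]
contact_force: [0.4, -0.0, -2.1]
gripper_width: 0.249
```

Call:
apply_moves(moves=[[1,0,25,3,0,0,0],[1,0,28,0,0,0,0],[1,0,10,0,0,0,0],[1,0,3,0,0,0,0],[1,0,0,0,0,0,0],[0.1,0,0,0,0,0,0],[0.1,0,0,0,0,0,0],[0.1,0,0,0,0,0,0],[0.1,0,-32,0,0,0,0],[0.1,0,-40,0,0,0,0],[0.1,0,0,42,0,0,0],[0.1,12,0,42,0,0,0],[0.1,11,0,41,0,0,0],[0.1,0,0,0,0,-3.9,0],[0.1,0,0,0,0,0,0]])

```text
time: 22.2
tool_pos: [0.56, 0.2328, 0.2585]
tool_rot: [0.707, -0.707, -0.025, 0.026]
contact_force: [0.1, 0.9, 0.4]
gripper_width: 0.451
```

```bash
python3 - <<'E'
from h import *
print(manip.state()["tool_pos"])
s=manip.state();im=manip.grab_frame("wrist");cv2.imwrite("pics/w2.png",im);np.save("w2T.npy",camT("wrist",s)[0])
E
```

```text
[0.55996751 0.23276264 0.25853227]
```

View pics/w2.png

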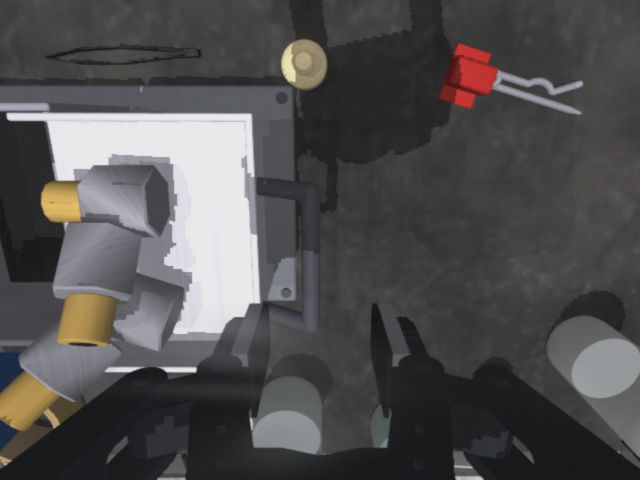

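The adapters in the tray have toppled. One at about (60,360) has its spigot pointing over the hinge edge. I need the fixed cameras to judge this.

```bash
python3 - <<'E'
from h import *
a=manip.grab_frame("scene");b=manip.grab_frame("side");cv2.imwrite("pics/scene1.png",a);cv2.imwrite("pics/side1.png",b)
im=np.hstack([cv2.resize(x,None,fx=3.3,fy=4,interpolation=cv2.INTER_CUBIC) for x in(a[165:285,285:405],b[165:285,260:380])])
cv2.imwrite("pics/st1.png",im)
E
```

```text
(no output)
```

View pics/st1.png

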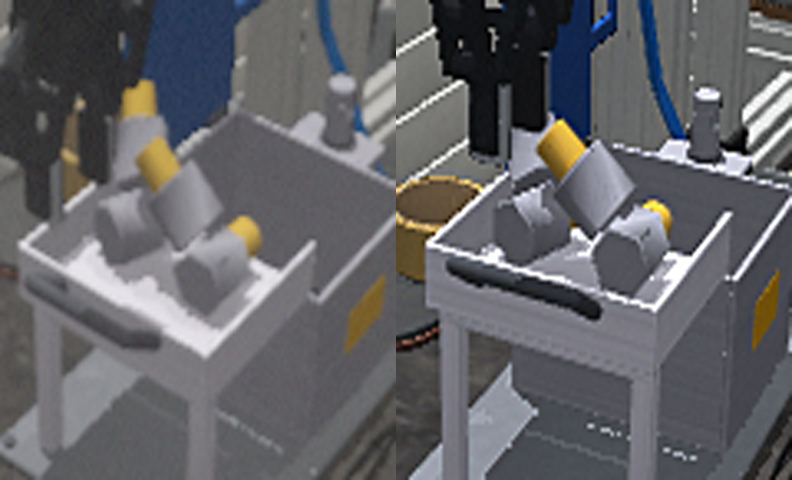

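```bash
python3 - <<'E'
from h import *
TK=(np.load("w2T.npy"),manip.calibration("wrist")["mtx"])
for p in [(.6027,.108),(.599,.164),(.531,.159),(.535,.1035)]: print(p,[proj(TK,(*p,z)).round(0) for z in(.13,.166,.19)])
c,s=np.cos(.068),np.sin(.068)
for x in(-73,73):
  for y in(73,195): print(x,y,proj(TK,(.576+(c*x-s*y)/1e3,(s*x+c*y)/1e3,.13)).round(0))
print(proj(TK,(.5605,.2285,.17)))
E
```

```text
(0.6027, 0.108) [array([126., 290.]), array([ 99., 315.]), array([ 76., 336.])]
(0.599, 0.164) [array([211., 290.]), array([196., 316.]), array([183., 337.])]
(0.531, 0.159) [array([203., 188.]), array([184., 199.]), array([169., 209.])]
(0.535, 0.1035) [array([112., 188.]), array([ 79., 199.]), array([ 51., 209.])]
-73 73 [ 45. 121.]
-73 195 [254. 122.]
73 73 [ 86. 342.]
73 195 [263. 343.]
[311.41942049 263.12629646]
```

```bash
python3 - <<'E'
from h import *
TK=(np.load("w2T.npy"),manip.calibration("wrist")["mtx"]);S=camT("scene")
f=lambda x,y:(285+x/3.3,165+y/4)
c,s=np.cos(.068),np.sin(.068);Rz=np.array([[c,s],[-s,c]])
for n,w,q in [("A spig end",(15,408),(138,88)),("A hex/spig joint",(38,378),(142,120)),("A hex bottom",(85,345),(140,165)),("T spig end",(85,340),(153,152)),("T hexjoint",(90,295),(168,178)),("T hexbase",(105,235),(198,228)),("L spig",(50,200),(250,232))]:
    p,e=tri([ray(TK,w),ray(S,f(*q))]);l=Rz@(p[:2]-[.576,0]);print(n,p.round(3),e,"tray loc",(l-[0,.134]).round(3),p[2]-.13)
E
```

```text
A spig end [0.644 0.077 0.198] [np.float64(0.6), np.float64(0.6)] tray loc [ 0.073 -0.062] 0.06802188092975112
A hex/spig joint [0.639 0.077 0.179] [np.float64(0.8), np.float64(0.8)] tray loc [ 0.068 -0.061] 0.04887117676492114
A hex bottom [0.624 0.097 0.164] [np.float64(0.1), np.float64(0.1)] tray loc [ 0.055 -0.04 ] 0.03425327495412461
T spig end [0.602 0.112 0.191] [np.float64(2.2), np.float64(2.2)] tray loc [ 0.034 -0.024] 0.060597017367402306
T hexjoint [0.583 0.114 0.182] [np.float64(1.0), np.float64(1.0)] tray loc [ 0.015 -0.021] 0.05180029255936458
T hexbase [0.556 0.114 0.161] [np.float64(0.9), np.float64(0.9)] tray loc [-0.012 -0.019] 0.03139523110140016
L spig [0.542 0.075 0.145] [np.float64(0.3), np.float64(0.3)] tray loc [-0.029 -0.057] 0.015465658702787877
```

The pile is inside the tray: bases are within limits, and one adapter leans on the +x wall, behind which the upright lid stands as a backstop. The handle lies at (311,263), as predicted. I'll go down on it.

Call:
apply_moves(moves=[[0.4,0,0,-4.5,0,0,0],[0.4,0,30,0,0,0,0],[0.4,0,20,0,0,0,0],[0.4,0,15,0,0,0,0],[0.4,0,10,0,0,0,0],[0.4,0,8,0,0,0,0],[0.4,0,0,0,0,0,0],[1,0,0,0,0,0,0],[1,0,0,0,0,0,0],[1,0,0,0,0,0,0],[1,0,0,0,0,0,0]])

```text
time: 23.45
tool_pos: [0.5611, 0.2276, 0.1771]
tool_rot: [0.708, -0.706, -0.025, 0.024]
contact_force: [0.0, 5.8, -1.1]
gripper_width: 0.087
```

Call:
apply_moves(moves=[[1,0,-16,-5.7,0,0,0],[1,0,-15.4,-7.3,0,0,0],[1,0,-14.5,-8.9,0,0,0],[1,0,-13.5,-10.3,0,0,0],[1,0,-12.4,-11.7,0,0,0],[1,0,-11.1,-13,0,0,0],[1,0,-9.6,-14,0,0,0],[1,0,-8.2,-14.9,0,0,0],[1,0,-6.5,-15.7,0,0,0],[1,0,-4.9,-16.3,0,0,0],[1,0,-3.1,-16.8,0,0,0],[1,0,-1.3,-16.9,0,0,0],[1,0,0,0,0,0,0],[1,0,0,0,0,0,0],[1,0,0,0,0,0,0],[1,0,0,0,0,0,0]])

```text
time: 25.05
tool_pos: [0.5718, 0.0749, 0.2968]
tool_rot: [-0.706, 0.707, 0.026, -0.023]
contact_force: [-3.8, 0.4, 8.5]
gripper_width: 0.086
```

```bash
python3 - <<'E'
from h import *
a=manip.grab_frame("scene");b=manip.grab_frame("side")
im=np.hstack([cv2.resize(x,None,fx=3,fy=3,interpolation=cv2.INTER_CUBIC) for x in(a[130:300,285:418],b[130:300,260:393])])
cv2.imwrite("pics/st2.png",im)
E
```

```text
(no output)
```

View pics/st2.png

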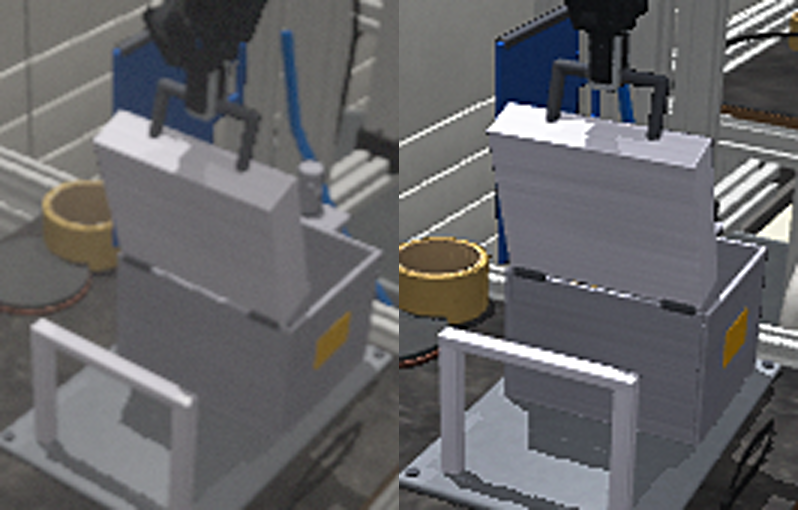

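The tray is up at about 1.25 rad and nothing lies outside. I'll lower it along the same arc.

Call:
apply_moves(moves=[[1,0,1.3,16.9,0,0,0],[1,0,3.1,16.8,0,0,0],[1,0,4.9,16.3,0,0,0],[1,0,6.5,15.7,0,0,0],[1,0,8.2,14.9,0,0,0],[1,0,9.6,14,0,0,0],[1,0,11.1,13,0,0,0],[1,0,12.4,11.7,0,0,0],[1,0,13.5,10.3,0,0,0],[1,0,14.5,8.9,0,0,0],[1,0,15.4,7.3,0,0,0],[1,0,16,5.7,0,0,0],[1,0,0,0,0,0,0],[0.4,0,0,0,0,0,0],[0.4,0,0,0,0,0,0],[0.4,0,-30,0,0,0,0],[0.4,0,-50,0,0,0,0],[0.4,0,-50,0,0,0,0]])

```text
time: 26.95
tool_pos: [0.5599, 0.2252, 0.3051]
tool_rot: [-0.706, 0.707, 0.023, -0.026]
contact_force: [0.4, 1.0, 0.2]
gripper_width: 0.3
```

Call:
apply_moves(moves=[[0.4,-20,-30,-30,0,0,0],[0.4,-20,0,-44,0,0,0],[0.4,-20,0,-44,0,0,0],[0.4,0,0,-44,0,0,0],[0.4,0,0,-44,0,0,0],[0.4,0,0,-20,0,0,0],[0.4,0,0,0,0,0,0]])

```text
time: 27.65
tool_pos: [0.5162, -0.0063, 0.3351]
tool_rot: [-0.706, 0.707, 0.022, -0.023]
contact_force: [0.3, 0.8, -0.2]
gripper_width: 0.3
```

```bash
python3 - <<'E'
from h import *
s=manip.state();im=manip.grab_frame("wrist");cv2.imwrite("pics/w3.png",im);np.save("w3T.npy",camT("wrist",s)[0]);print(s["tool_pos"],s["gripper_width"])
E
```

```text
[ 0.51617856 -0.0062713   0.33509157] 0.300057513412653
```

View pics/w3.png

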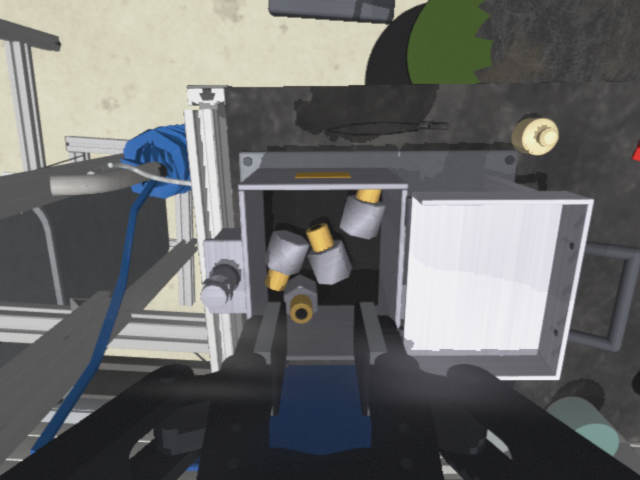

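All four adapters are in the hopper (the four bodies around (290–380, 200–310)), the tray is level and empty, and the stud top is at about (216,292). Now I move over the lid's free edge to its outer side.

Call:
apply_moves(moves=[[1,0,-20,0,0,0,0],[1,0,0,0,0,0,0],[1,40,0,0,0,0,0],[1,40,0,0,0,0,0],[1,40,0,2,0,0,0],[1,40,0,0,0,0,0],[1,25,0,0,0,0,0],[1,0,0,0,0,0,0],[1,0,25,0,0,0,0],[1,0,25,0,0,0,0],[1,0,15,0,0,0,0],[1,0,0,0,0,0,0]])

```text
time: 28.9
tool_pos: [0.6991, 0.0123, 0.2872]
tool_rot: [0.707, -0.706, -0.023, 0.027]
contact_force: [0.2, -1.1, -0.2]
gripper_width: -0.002
```

Call:
apply_moves(moves=[[1,-20,0,0,0,0,0],[1,-20,0,0,0,0,0],[1,-19,0,0,0,0,0],[1,-18,7,0,0,0,0],[1,-19,7,0,0,0,0],[1,-16,11.5,0,0,0,0],[1,-16,11.5,0,0,0,0],[1,-12.5,15,0,0,0,0],[1,-12.5,15,0,0,0,0],[1,-12,23,0,0,0,0],[1,-8,25,0,0,0,0],[1,-3,13,0,0,0,0],[1,0,7,0,0,0,0],[1,0,0,0,0,0,0]])

```text
time: 30.3
tool_pos: [0.5255, -0.0006, 0.1562]
tool_rot: [0.707, -0.707, -0.025, 0.025]
contact_force: [-0.2, 0.2, 0.7]
gripper_width: -0.002
```

Call:
apply_moves(moves=[[1,0,5,0,0,0,0],[1,0,5,0,0,0,0],[1,0,3,0,0,0,0],[1,0,0,0,0,0,0]])

```text
time: 30.7
tool_pos: [0.5264, -0.0008, 0.1459]
tool_rot: [-0.707, 0.707, 0.025, -0.024]
contact_force: [-5.1, -0.2, 10.4]
gripper_width: -0.001
```

Call:
apply_moves(moves=[[1,0,-40,0,0,0,0],[1,0,-40,0,0,0,0],[1,0,-40,0,0,0,0],[1,0,0,-40,0,0,0],[1,0,0,-40,0,0,0],[1,0,0,0,0,0,0]])

```text
time: 31.3
tool_pos: [0.5314, -0.0839, 0.2638]
tool_rot: [-0.706, 0.707, 0.023, -0.023]
contact_force: [0.6, -1.4, 0.9]
gripper_width: 0.0
```

```bash
python3 - <<'E'
from h import *
s=manip.state();im=manip.grab_frame("wrist");cv2.imwrite("pics/w4.png",im);np.save("w4T.npy",camT("wrist",s)[0]);print(s["tool_pos"])
b=manip.grab_frame("scene");cv2.imwrite("pics/scene4.png",b)
for n,i in(("scene",b),("side",manip.grab_frame("side"))):
    for st,c in blobs(i,(0,150,120),(8,255,255),60): print(n,"red",st,c,onz(camT(n),c,.015).round(3))
E
```

```text
[ 0.53143185 -0.08387231  0.26381432]
scene red [298, 348, 21, 16, 182] [308.5, 355.5] [0.446 0.35  0.015]
scene red [308, 361, 15, 12, 90] [314.8, 366.3] [0.419 0.36  0.015]
scene red [175, 362, 22, 18, 170] [184.2, 369.4] [0.598 0.535 0.015]
side red [584, 217, 44, 18, 157] [604.6, 228.0] [-0.004 -0.542  0.015]
side red [546, 304, 26, 19, 287] [558.4, 313.1] [ 0.084 -0.021  0.015]
side red [200, 340, 22, 18, 188] [210.5, 347.6] [0.615 0.42  0.015]
side red [301, 349, 25, 16, 205] [314.2, 356.5] [0.446 0.345 0.015]
side red [315, 362, 17, 13, 92] [323.0, 368.0] [0.42  0.362 0.015]
```

View pics/w4.png

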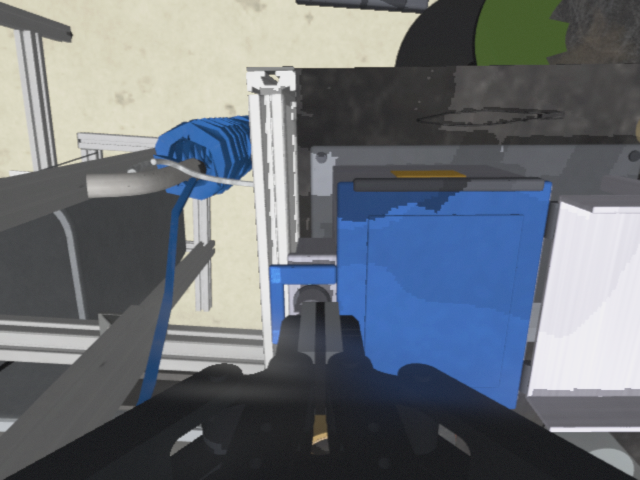

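The lid is shut with the stud through its slot at (313,298). The clip has been knocked about 2 cm and is now near (0.44,0.35). I'll zoom on the stud (earlier view) and the clip now.

```bash
python3 - <<'E'
from h import *
a=cv2.imread("pics/w3.png")[250:330,180:260];b=cv2.imread("pics/scene4.png")[335:405,245:335];c=cv2.imread("pics/w4.png")[260:330,260:340]
cv2.imwrite("pics/z.png",np.hstack([cv2.resize(a,(320,320),interpolation=cv2.INTER_CUBIC),cv2.resize(np.pad(b,((0,10),(0,0),(0,0))),(360,320),interpolation=cv2.INTER_CUBIC)]))
K=manip.calibration("wrist")["mtx"]
T4=(np.load("w4T.npy"),K);T3=(np.load("w3T.npy"),K)
for n,TK,p,z in [("lid L",T4,(339,181),.127),("lid R",T4,(553,181),.127),("rim L3",T3,(239,188),.12),("rim R3",T3,(408,187),.12),("hole L",T4,(321,157),.008),("hole R",T4,(634,156),.008),("studtop3",T3,(215,293),.16),("studU4",T4,(313,298),.16)]: print(n,onz(TK,p,z).round(4))
E
```

```text
lid L [ 0.4938 -0.0742  0.127 ]
lid R [0.485  0.0603 0.127 ]
rim L3 [ 0.5008 -0.0737  0.12  ]
rim R3 [0.491 0.065 0.12 ]
hole L [ 0.4913 -0.0854  0.008 ]
hole R [0.472  0.1957 0.008 ]
studtop3 [ 0.5778 -0.0846  0.16  ]
studU4 [ 0.5599 -0.086   0.16  ]
```

View pics/z.png

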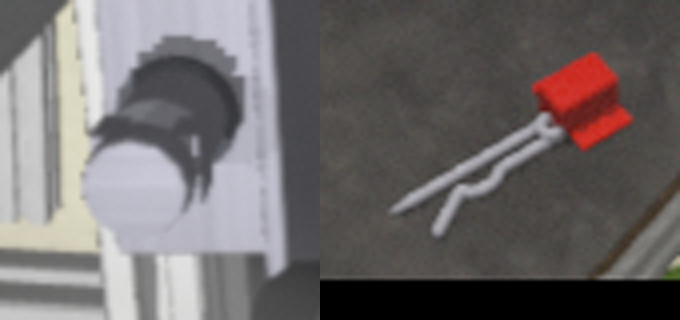

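```bash
python3 - <<'E'
from h import *
S=camT("scene");K=manip.calibration("wrist")["mtx"]
t=onz(S,(263,388),.003);r=onz(S,(302,367.5),.003);d=(t-r)/np.linalg.norm(t-r);print(t.round(4),r.round(4),np.linalg.norm(t-r),np.degrees(np.arctan2(d[1],d[0])))
print("origin",(t-.088*d).round(4),"grip",(t-.106*d).round(4))
print("stud",onz((np.load("w3T.npy"),K),(214,296.75),.16).round(4))
E
```

```text
[0.4633 0.4553 0.003 ] [0.4416 0.3729 0.003 ] 0.08518052933114004 75.2747334607609
origin [0.4409 0.3701 0.003 ] grip [0.4363 0.3527 0.003 ]
stud [ 0.581  -0.0854  0.16  ]
```

Call:
apply_moves(moves=[[0,0,-20,0,0,0,0],[0,-6.5,0,44.2,0,0,0],[0,-6.5,0,44.2,0,0,0],[0,-6.5,0,44.2,0,0,0],[0,-6.5,0,44.2,0,0,0],[0,-6.5,0,44.2,0,0,0],[0,-6.5,0,44.2,0,0,0],[0,-6.5,0,44.2,0,0,0],[0,-6.5,0,44.2,0,0,0],[0,-6.5,0,44.2,0,0,0],[0,-6.5,0,44.2,0,0,0],[0,0,0,0,0,0,0]])

```text
time: 32.65
tool_pos: [0.4326, 0.361, 0.2827]
tool_rot: [0.707, -0.706, -0.027, 0.028]
contact_force: [0.2, -0.1, 0.0]
gripper_width: 0.501
```

Call:
apply_moves(moves=[[0,0,10,0,0,-7.9,0],[0,0,10,0,0,-7.9,0],[0,0,10,0,0,-7.9,0],[0,0,10,0,0,-7.9,0],[0,0,10,0,0,-7.9,0],[0,0,10,0,0,-7.9,0],[0,0,10,0,0,-7.9,0],[0,0,10,0,0,-7.9,0],[0,0,10,0,0,-7.9,0],[0,0,0,0,0,0,0],[0,0,0,0,0,0,0]])

```text
time: 33.75
tool_pos: [0.4349, 0.3562, 0.1931]
tool_rot: [0.561, -0.561, -0.43, 0.43]
contact_force: [-0.1, 0.0, 1.0]
gripper_width: 0.498
```

```bash
python3 - <<'E'
from h import *
s=manip.state();im=manip.grab_frame("wrist");cv2.imwrite("pics/w5.png",im);np.save("w5T.npy",toolT(s));TK=camT("wrist",s);print(toolT(s).round(3))
for st,c in blobs(im,(0,150,100),(8,255,255),100): print(st,c,onz(TK,c,.018).round(4))
E
```

```text
[[ 0.26  -0.001 -0.966  0.435]
 [ 0.966 -0.     0.26   0.356]
 [-0.    -1.     0.     0.193]
 [ 0.     0.     0.     1.   ]]
[275, 189, 62, 53, 2583] [306.3, 212.7] [0.442 0.347 0.018]
```

View pics/w5.png

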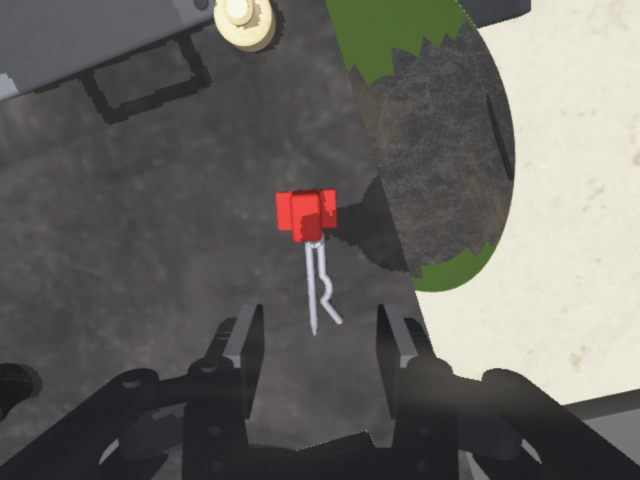

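```bash
python3 - <<'E'
from h import *
T=np.load("w5T.npy");c=manip.calibration("wrist");TK=(T@c["T_tool_cam"],c["mtx"])
r=onz(TK,(308.5,246),.003);t=onz(TK,(314.5,333),.003);d=(t-r)/np.linalg.norm(t-r)
print(r.round(4),t.round(4),np.linalg.norm(t-r),"az",np.degrees(np.arctan2(d[1],d[0])),"toolx az",np.degrees(np.arctan2(T[1,0],T[0,0])))
g=t-.106*d;g[2]=.024
# grip top face centre from pixels (306,190..215 top)
print("grip",g.round(4),"in tool axes mm",(T[:3,:3].T@(g-T[:3,3])*1e3).round(1))
for p in [(291,192),(319,190),(277,230),(336,226),(277,193),(335,190)]: print(p,onz(TK,p,.022 if p[0] in(291,319) else .003).round(4))
E
```

```text
[0.4489 0.3768 0.003 ] [0.4648 0.4531 0.003 ] 0.07792907493021918 az 78.26218357404157 toolx az 74.95544081545354
grip [0.4432 0.3493 0.024 ] in tool axes mm [ -4.4 169.1  -9.9]
(291, 192) [0.4481 0.3286 0.022 ]
(319, 190) [0.4283 0.3324 0.022 ]
(277, 230) [0.4693 0.3576 0.003 ]
(336, 226) [0.4237 0.3665 0.003 ]
(277, 193) [0.4608 0.3295 0.003 ]
(335, 190) [0.4174 0.3388 0.003 ]
```

Call:
apply_moves(moves=[[0,-5,20,-9.2,0,-3.4,0],[0,0,40,0,0,0,0],[0,0,40,0,0,0,0],[0,0,35,0,0,0,0],[0,0,20,0,0,0,0],[0,0,13,0,0,0,0],[0,0,0,0,0,0,0],[0,0,0,0,0,0,0]])

```text
time: 34.6
tool_pos: [0.444, 0.3494, 0.0265]
tool_rot: [-0.548, 0.548, 0.448, -0.446]
contact_force: [0.3, -0.0, 1.0]
gripper_width: 0.504
```

Call:
apply_moves(moves=[[1,0,1,0,0,0,0],[1,0,0,0,0,0,0],[1,0,0,0,0,0,0],[1,0,0,0,0,0,0],[1,0,0,0,0,0,0],[1,0,-10,0,0,0,0],[1,0,-40,0,0,0,0],[1,0,-45,0,0,0,0],[1,0,-45,0,0,0,0],[1,0,-45,0,0,0,0],[1,0,-45,0,0,0,0],[1,0,0,0,0,0,0]])

```text
time: 35.8
tool_pos: [0.4458, 0.3505, 0.2636]
tool_rot: [-0.547, 0.548, 0.452, -0.442]
contact_force: [-0.0, 0.1, -0.7]
gripper_width: 0.238
```

Call:
apply_moves(moves=[[1,0,0,0,0,8.28,0],[1,0,0,0,0,8.28,0],[1,0,0,0,0,8.28,0],[1,0,0,0,0,8.28,0],[1,0,0,0,0,8.28,0],[1,0,0,0,0,8.28,0],[1,0,0,0,0,8.28,0],[1,0,0,0,0,8.28,0],[1,0,0,0,0,8.28,0],[1,0,0,0,0,0,0],[1,0,0,0,0,0,0]])

```text
time: 36.9
tool_pos: [0.4426, 0.3485, 0.2535]
tool_rot: [-0.706, 0.707, 0.025, -0.026]
contact_force: [0.4, 1.1, -1.0]
gripper_width: 0.239
```

Call:
apply_moves(moves=[[1,-2.4,0,-44.5,0,0,0],[1,-2.4,0,-44.5,0,0,0],[1,-2.4,0,-44.5,0,0,0],[1,-2.4,0,-44.5,0,0,0],[1,-2.4,0,-44.5,0,0,0],[1,-2.4,0,-44.5,0,0,0],[1,-2.4,0,-44.5,0,0,0],[1,-2.4,0,-44.5,0,0,0],[1,-2.4,0,-44.5,0,0,0],[1,-2.4,0,-44.5,0,0,0],[1,0,0,0,0,0,0],[1,0,0,0,0,0,0]])

```text
time: 38.1
tool_pos: [0.4495, -0.0975, 0.2539]
tool_rot: [0.707, -0.706, -0.024, 0.024]
contact_force: [0.1, 0.1, -0.5]
gripper_width: 0.237
```

Call:
apply_moves(moves=[[1,3,30,2.5,0,0,0],[1,0,30,0,0,0,0],[1,0,27,0,0,0,0],[1,0,0,0,0,0,0],[1,0,0,0,0,0,0]])

```text
time: 38.6
tool_pos: [0.4526, -0.093, 0.1673]
tool_rot: [0.707, -0.706, -0.025, 0.026]
contact_force: [-1.1, 0.6, -1.6]
gripper_width: 0.241
```

```bash
python3 - <<'E'
from h import *
s=manip.state();print(toolT(s).round(4))
a=manip.grab_frame("scene");b=manip.grab_frame("side");cv2.imwrite("pics/scene6.png",a);cv2.imwrite("pics/side6.png",b)
for n,x in(("scene",a),("side",b)):
    print(n,[proj(camT(n),p).round(1).tolist() for p in [(.581,-.0857,.16),(.581,-.0857,.144),(.5584,-.0876,.144),(.4523,-.0948,.16)]])
print(proj(camT("scene"),(.52,-.09,.15)),proj(camT("side"),(.52,-.09,.15)))
im=np.hstack([cv2.resize(x,(400,450),interpolation=cv2.INTER_CUBIC) for x in(a[160:250,365:445],b[165:255,330:410])])
cv2.imwrite("pics/z6.png",im)
E
```

```text
[[ 9.974e-01 -7.000e-04 -7.150e-02  4.526e-01]
 [ 7.150e-02  5.000e-04  9.974e-01 -9.300e-02]
 [-7.000e-04 -1.000e+00  5.000e-04  1.673e-01]
 [ 0.000e+00  0.000e+00  0.000e+00  1.000e+00]]
scene [[388.8, 184.6], [388.2, 190.1], [396.0, 193.0], [435.9, 202.2]]
side [[353.6, 188.2], [353.2, 194.3], [361.8, 195.9], [404.9, 197.7]]
[409.88791946 196.19856261] [376.97859589 196.4872639 ]
```

View pics/z6.png

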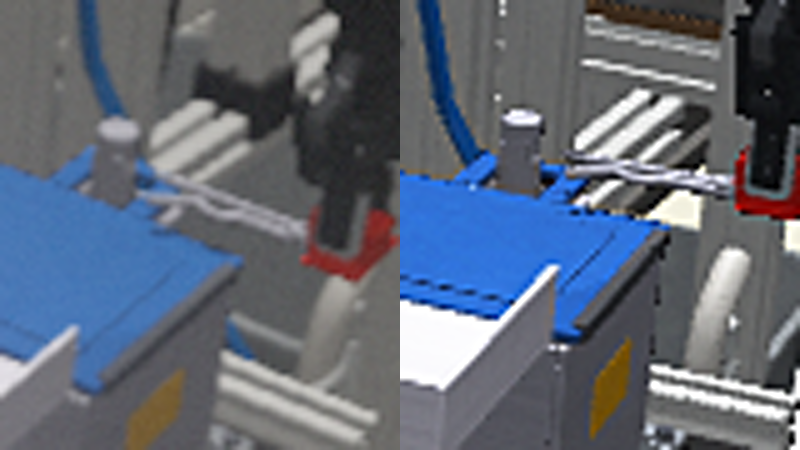

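```bash
python3 - <<'E'
from h import *
s=manip.state();T=toolT(s);x=T[:3,0];S,D=camT("scene"),camT("side")
f=lambda x,y:(365+x/5,160+y/5);g=lambda x,y:(330+(x-400)/5,165+y/5)
for n,a,b in [("studtop",(117,128),(521,117)),("tip",(149,174),(570,155)),("root",(305,222),(735,180))]:
    print(n,tri([ray(S,f(*a)),ray(D,g(*b))]))
org=T[:3,3]+.018*x+np.array([0,0,-.0225])
for l in(0,.088):
    p=org+l*x;u,v=proj(S,p),proj(D,p);print(p.round(4),"scene crop",((u-[365,160])*5).round(0),"side crop",((v-[330,165])*5+[400,0]).round(0))
E
```

```text
studtop (array([ 0.57442955, -0.0739938 ,  0.16473106]), [np.float64(0.1), np.float64(0.1)])
tip (array([ 0.54149755, -0.05673189,  0.15881028]), [np.float64(1.4), np.float64(1.4)])
root (array([ 0.46517525, -0.07462504,  0.15668458]), [np.float64(1.2), np.float64(1.2)])
[ 0.4717 -0.0926  0.1468] scene crop [312. 221.] side crop [731. 183.]
[ 0.5595 -0.0864  0.1471] scene crop [153. 160.] side crop [557. 149.]
```

Call:
apply_moves(moves=[[1,6,0,0,0,0,0],[1,0,0,0,0,0,0],[1,0,0,0,0,0,0]])

```text
time: 39.0
tool_pos: [0.4592, -0.0939, 0.1681]
tool_rot: [-0.707, 0.707, 0.025, -0.024]
contact_force: [-0.3, 0.9, -0.9]
gripper_width: 0.238
```

```bash
python3 - <<'E'
from h import *
P=[manip.state()["tool_pos"]]
A=[];B=[]
for i in range(5):A.append(manip.grab_frame("scene").astype(float));B.append(manip.grab_frame("side").astype(float));P.append(manip.state()["tool_pos"])
P=np.array(P);print(P.mean(0).round(4),P.std(0).round(4))
T=toolT(manip.state());T[:3,3]=P.mean(0)
a=np.mean(A,0);b=np.mean(B,0);a0,b0=(375,172),(340,178)
out=[]
for im,o,n in((a,a0,"scene"),(b,b0,"side")):
    c=cv2.resize(np.clip(im[o[1]:o[1]+40,o[0]:o[0]+40],0,255).astype(np.uint8),(400,400),interpolation=cv2.INTER_CUBIC)
    org=T[:3,3]+.018*T[:3,0]+[0,0,-.0225]
    x=np.array([np.cos(.068),np.sin(.068),0])
    for p,col in((org+.088*T[:3,0],(0,0,255)),(np.array([.581,-.0857,.144])-.011*x,(0,255,0)),(np.array([.581,-.0857,.16]),(0,255,255))):
        q=(proj(camT(n),p)-o+.5)*10;cv2.circle(c,tuple(int(v) for v in q),3,col,-1);print(n,q.round(0))
    out.append(c)
cv2.imwrite("pics/z7.png",np.hstack(out))
E
```

```text
[ 0.4587 -0.0938  0.1674] [0.0003 0.0001 0.0004]
scene [193. 206.]
scene [174. 201.]
scene [143. 131.]
side [199. 177.]
side [178. 176.]
side [141. 107.]
```

View pics/z7.png

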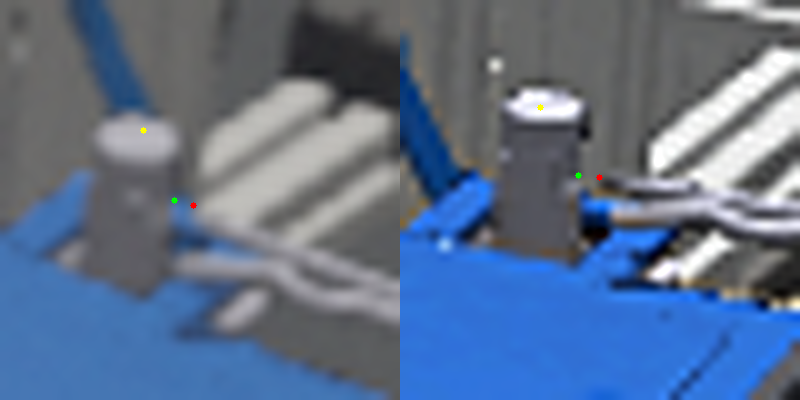

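The tip matches its prediction within about 1 mm relative to the stud in both views (scene tip (195,218), side tip (605,182)). I'll advance gently and watch the force.

Call:
apply_moves(moves=[[1,4,0,0,0,0,0],[1,4,0,0,0,0,0],[1,4,0,0,0,0,0],[1,4,0,0,0,0,0],[1,0,0,0,0,0,0]])

```text
time: 40.0
tool_pos: [0.4751, -0.0926, 0.1672]
tool_rot: [0.707, -0.707, -0.025, 0.024]
contact_force: [-0.1, -0.3, -1.0]
gripper_width: 0.244
```

Call:
apply_moves(moves=[[1,4,0,0,0,0,0],[1,4,0,0,0,0,0],[1,4,0,0,0,0,0],[1,4,0,0,0,0,0],[1,0,0,0,0,0,0]])

```text
time: 40.5
tool_pos: [0.491, -0.0915, 0.1672]
tool_rot: [-0.707, 0.707, 0.025, -0.024]
contact_force: [-0.2, -0.2, -1.1]
gripper_width: 0.238
```

Call:
apply_moves(moves=[[1,4,0,0,0,0,0],[1,4,0,0,0,0,0],[1,4,0,0,0,0,0],[1,3,0,0,0,0,0],[1,0,0,0,0,0,0]])

```text
time: 41.0
tool_pos: [0.5062, -0.0901, 0.1672]
tool_rot: [0.707, -0.706, -0.025, 0.024]
contact_force: [0.9, 3.4, -2.3]
gripper_width: 0.238
```

Call:
apply_moves(moves=[[1,3,0,0,0,0,0],[1,3,0,0,0,0,0],[1,3,0,0,0,0,0],[1,2,0,0,0,0,0],[1,0,0,0,0,0,0]])

```text
time: 41.5
tool_pos: [0.5175, -0.0898, 0.1675]
tool_rot: [-0.707, 0.707, 0.025, -0.023]
contact_force: [2.7, 2.5, -2.0]
gripper_width: 0.242
```

Call:
apply_moves(moves=[[1,1.5,0,0,0,0,0],[1,0,0,0,0,0,0],[1,0,0,0,0,0,0]])

```text
time: 41.8
tool_pos: [0.5185, -0.0898, 0.1676]
tool_rot: [-0.707, 0.707, 0.025, -0.024]
contact_force: [3.0, 1.9, -1.6]
gripper_width: 0.241
```

Call:
apply_moves(moves=[[1,1.5,0,0,0,0,0],[1,0,0,0,0,0,0],[1,0,0,0,0,0,0]])

```text
time: 42.1
tool_pos: [0.5192, -0.0895, 0.167]
tool_rot: [-0.707, 0.707, 0.024, -0.025]
contact_force: [-0.1, 1.0, -0.4]
gripper_width: 0.239
```

Call:
apply_moves(moves=[[1,1.5,0,0,0,0,0],[1,0,0,0,0,0,0],[1,0,0,0,0,0,0]])

```text
time: 42.4
tool_pos: [0.5202, -0.0892, 0.1666]
tool_rot: [0.707, -0.706, -0.024, 0.025]
contact_force: [-3.3, 3.2, -1.9]
gripper_width: 0.244
```

Call:
apply_moves(moves=[[1,-1.5,0,0,0,0,0],[1,0,0,0,0,0,0],[0.1,0,0,0,0,0,0],[0.1,0,0,0,0,0,0],[0.1,0,0,0,0,0,0],[0.1,0,-10,0,0,0,0],[0.1,0,-30,0,0,0,0],[0.1,0,-40,0,0,0,0],[0.1,-40,-20,0,0,0,0],[0.1,-20,0,0,0,0,0],[0.1,0,0,0,0,0,0],[0.1,0,0,0,0,0,0]])

```text
time: 43.6
tool_pos: [0.4599, -0.0937, 0.2677]
tool_rot: [-0.707, 0.707, 0.025, -0.024]
contact_force: [0.5, 0.2, -1.1]
gripper_width: 0.45
```

```bash
python3 - <<'E'
from h import *
s=manip.state();w=manip.grab_frame("wrist");cv2.imwrite("pics/w8.png",w);TK=camT("wrist",s)
a=manip.grab_frame("scene");b=manip.grab_frame("side")
u=proj(TK,(.56,-.087,.15));print(u)
x0,y0=int(np.clip(u[0]-100,0,440)),int(np.clip(u[1]-100,0,280));print(x0,y0)
im=np.hstack([cv2.resize(w[y0:y0+200,x0:x0+200],(400,400)),cv2.resize(a[165:215,370:420],(400,400),interpolation=cv2.INTER_CUBIC)])
cv2.imwrite("pics/z8.png",im);cv2.imwrite("pics/scene8.png",a);cv2.imwrite("pics/side8.png",b)
T,o=TK[0],.0
for st,c in blobs(w,(0,150,80),(8,255,255),100): print("red",st,c,onz(TK,c,.158).round(4))
print("expected grip",np.array([.581,-.0857])-.063*np.array([np.cos(.068),np.sin(.068)]))
E
```

```text
[319.2144259  385.46511503]
219 280
red [286, 296, 65, 40, 2191] [319.0, 313.4] [ 0.5014 -0.0911  0.158 ]
expected grip [ 0.5181456 -0.0899807]
```

View pics/z8.png

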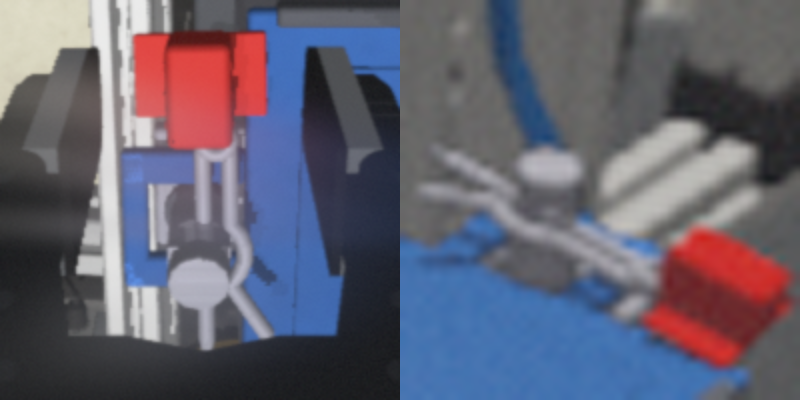

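The leg is through the stud, and the bow's bulge (crop (247,252)) sits beside it. One numeric check of the seat.

```bash
python3 - <<'E'
from h import *
s=manip.state();TK=camT("wrist",s);x=np.array([np.cos(.068),np.sin(.068)])
for n,c,z in [("grip front top edge (exp -45)",(200,148),.163),("grip back top edge (exp -81)",(200,34),.163),("bow bulge (exp 0)",(249,252),.144),("stud top (exp 0)",(199,281),.16),("foot back edge L (exp ~-81)",(137,37),.144),("foot front L (~-45?)",(137,114),.144)]:
    p=onz(TK,(219+c[0]/2,280+c[1]/2),z);print(n,p.round(4),((p[:2]-[.581,-.0857])@x*1e3).round(1))
print(s["tool_pos"],s["contact_force"],s["time"])
E
```

```text
grip front top edge (exp -45) [ 0.5262 -0.0891  0.163 ] -54.9
grip back top edge (exp -81) [ 0.4873 -0.0918  0.163 ] -93.9
bow bulge (exp 0) [ 0.5791 -0.068   0.144 ] -0.7
stud top (exp 0) [ 0.5792 -0.0858  0.16  ] -1.9
foot back edge L (exp ~-81) [ 0.4984 -0.1116  0.144 ] -84.1
foot front L (~-45?) [ 0.5266 -0.1103  0.144 ] -55.9
[ 0.4600156  -0.09354458  0.26663162] [ 0.65597574  0.11371339 -0.28373206] 43.75
```

```bash
python3 -c "
from plant import manip
print(manip.job_done())"
```

```text
the job is handed in; nothing more can be done
None
```

The job is done and handed in at about 44 s; no verdict was reported. All four adapters are in the hopper, the tray is level again, and the lid is shut and locked with the clip. I never touched the knob weight.

- **Adapters:** they toppled against each other in the tray. The camera views put all four inside it, with one leaning on the +x wall. After tipping to about 1.25 rad, the wrist picture showed all four in the hopper and the tray empty and level.
- **Lid:** the fingertips came to rest at 127 mm, the height of the shut lid, and a picture showed the stud through its slot.
- **Clip position:** before I picked it up, the clip had been knocked about 2 cm. I found it again with the cameras.
- **Clip insertion:** it went in without hitting the stud. The push force rose and then reversed as the bow snapped over, and I let go near zero force.
- **Last check:** the bow's curve lay about 1 mm from the stud's centre along the leg. The grip's front edge read about 10 mm off its expected place. The likely cause is the clip drooping about 10° in the hole's play, which is within the allowed angle. I did not confirm that with another picture.

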